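# Clamp a block in a ratchet clamp by pumping its lever

### The job

Set the drilled pine block upright on the bed of the ratchet clamp, lengthways and square between the fixed jaw and the spring pad, and let go of it. Then hold the lever's handle and pump it in full short strokes, one tooth each, until the block is gripped: stop after the second stroke that goes clearly stiff, no tighter, and leave the lever back in its rest position. Move the jaw with its lever only, and leave the other things on the bench alone.

Things in the scene. Friction and masses are not known exactly. Their poses are not given: they have to be found in the camera images.
- block: Workpiece: drilled pine block with turned pegs standing in it, loose to the right of the clamp. 48 mm wide (its x), 104 long (its y), wood 38 high, pegs up to 65 (only the wood is firm: take it by the long sides, below the pegs). 0.1 to 0.17 kg. Origin: centre of its underside, z up.
- clamp: Ratchet clamp, grey steel fixture about 350 mm long, bed 80 mm wide and 12 mm thick, screwed to the bench. Origin on the bench top, on the clamp's axis. Its y is that axis: fixed jaw at -y, lever mechanism at +y; the lever's handle stands out on its -x side. Directions below are in this frame.
- seat (a point): Point on the bed's top, 12 mm above the bench, for the centre of the block's underside; axes as the clamp's; the block's y lies along the clamp's y, either way round. There 5 mm is free to the fixed jaw and at least 10 mm to the pad, which will push the block to the fixed jaw. Errors of 5 mm or 0.1 rad do no harm. No side walls: the long sides stay free for fingers.
- stop_jaw: Fixed jaw, 62 mm wide, top 48 mm above the bench, its gripping face 57 mm to -y of the seat. Origin as the clamp's. The grip is the force between it and the block. Good peak pushes at the handle for a well gripped block: 9 to 15 N; above 17 N is too tight, and the clamp cannot be loosened.
- jaw: Moving jaw with toothed bar: goes only to -y, 6 mm (one tooth) a full stroke, at most 68 mm. Origin as the clamp's at zero; starts 0 to 6 mm on. A sprung brass pad (28 mm disc, centre 31 mm above the bench, 2.4 N/mm, gives up to 20 mm) stands out from it 26 to 46 mm, unmeasured and different each time: find the number of strokes by feel. Never push jaw or pad with the robot (4 N is too much).
- lever (a joint): Lever angle: 0 = rest stop (handle back, to +y), 0.24 = forward stop (handle to -y); turns anticlockwise from above. Stays where it is left; starts anywhere from 0 to 0.12. To advance a tooth it must go from below 0.025 to above 0.20 and back; the pawls click over by themselves.
- handle_grip (a point): Middle of the upright black handle on the lever's end, 93 mm above the bench. Round, 22 mm across, from 69 to 113 mm above the bench; spins freely, so fingers that pinch it from above may keep their direction. It runs on a circle of 125 mm radius about the pivot, 30 mm from stop to stop; it lies at (-cos(q-0.12), -sin(q-0.12)) x 125 mm from the pivot in the clamp frame, q the lever angle.
- lever_pivot (a point): On the lever's upright pivot axis, 93 mm above the bench; x = +45, y = +148 mm in the clamp's frame. Push at the handle along the stroke, read while it moves forward: about 3 N with the pad free; once the block is pressed home it rises, a stroke peaking some 4 to 5 N above the last; an arm may yield under it: see that the lever goes far enough.
- deburr: Bystander: small turned metal deburring tool, 84 mm long, 17 mm thick, lying loose in front of the clamp. Not to be moved.
- wax_jar: Bystander: loose small jar with a cream screw lid, 60 mm across, 46 mm high, behind and to the right. Not to be moved.
- cup: Bystander: loose small aluminium cup, 54 mm across, 36 mm high, to the left of the clamp. Not to be moved.
Things that resemble listed ones, but are neither listed nor needed, are in the scene too. There is more than one size of the block; the job needs the smaller.

How it is judged:
By the outcome, as a careful person would: the job done as asked, in the order asked, and still so for the second after the job is handed in, with the robot touching nothing.
It also fails if it takes over 72 s, if anything falls off the work surface, if the arm or the gripper's body presses on something with over 40 N, if the wrist force passes 120 N, or if a joint passes its speed limit or range.

### The arm

A 6-joint arm with a two-finger parallel gripper is mounted at the origin on a cart in front of the work surface, level with it; the furniture and walls round the work are solid. World frame = base frame: x ahead of the robot, y to its left, z up, the work surface at z = 0. Lengths are in m, angles in rad, forces in N, time in s.
With the tool pointing down it reaches from about 0.35 to 0.95 m from the base axis. Payload 17.4 kg.
Tool frame: the origin (TCP) lies midway between the tips of the shut fingers; the grasp point (between the pads) lies 19 mm behind it (bot.pinch_z is the z of the grasp point in the tool frame, in m); z points along the fingers, y is the line along which they close (so a half turn about z gives the same grasp; the last joint's range is limited). The gripper opens to 93 mm and grips with 3 to 60 N. Pads are 15 mm wide; open, the fingers measure 128 mm over their backs; the gripper's body (75 mm by 188 mm) begins 65 mm behind the grasp point.
Start: joints at [1.258, 0.116, 1.442, -0, 1.584, -0.038], TCP at [0.183, 0.65, 0.219] pointing down, gripper open.
Joint ranges: [-2.83, 2.83], [-0.83, 2.19], [0.07, 2.5], [-1.14, 4.28], [0.01, 3], [-2.97, 2.97]. Speed limits (rad/s): [1.89, 1.89, 2.22, 3.14, 3.14, 3.14].

### API

Orientations are given as a unit quaternion [w, x, y, z].
In Python, from plant import bot gives the robot as it stands. Calls block until the motion is done:
- bot.movep(position, orientation): joint-space move of the TCP to a pose.
- bot.movel(position, feed=0.15, orientation=None, contact_N=None): straight line of the TCP; orientation=None keeps the orientation; feed is the mean speed in m/s. With contact_N (N) it stops when the force on the tool has changed by that much, and returns True; else False.
- bot.set_joints(angles): joint-space move.
- bot.gripper_open() and bot.gripper_close(strength=None): open the fingers fully, or close them until they stop; strength is the grip in N (None keeps the last).
- bot.pause(seconds).
- bot.inverse_kinematics(position, orientation): joint angles nearest the present ones, or None.
- bot.capture(name): name is "scene" or "side" or "wrist"; returns a dict with "frame" (384x512x3 uint8, red, green, blue), "z_map" (384x512 float32, m along the optical axis (not along the pixel's ray), 0 where there is no reading), "fx", "fy", "cx", "cy" (pixels), "eye" and "rotation" of the camera in the world; the wrist camera has in their place "tool_from_camera" (4x4, takes a point from camera to tool coordinates, whose origin is the TCP and whose axes are the flange's). Camera axes: x right, y up, looking along -z (the intrinsics and any distortion apply to the point x, -y, -z); pixel columns grow to the right and rows downward; lengths in m; the calibration is good to about 2 mm. A picture is of the moment at which its call begins: read the wrist's pose just before it.
A pose or a line that the arm cannot do raises bot.MotionError and nothing moves.
- bot.finish_job(): hands the job in; it is judged then, once.
Trained networks look in a picture, given as the dict that the camera call returned (one of the last four; its "shot" number tells which), for a name from the list of things; names that differ only in an ending like _2 or _b are one class to them, and where a whole thing is asked for, a point or a joint stands for the part that bears it (a point fixed in the world has none). Each returns a list of dicts, best first, with "confidence" (0 to 1); they miss things now and then, are a little off and sometimes report something else, mostly with a low value. They report only what shows in the picture. A call takes as long as a camera call. They do not tell look-alikes from the thing itself.
- bot.find_in(query, picture): "position" ([x, y, z] in m, in the coordinates of the camera as it stood for that picture, good to about 4 mm: the middle of the surface that is visible of it).
- bot.cut_out(query, picture): "mask" (384x512 bool, what is visible of it).
- bot.landmark_of(query, picture): "position" ([x, y, z] in m, in the coordinates of the camera as it stood for that picture, good to about 4 mm: a listed point, or the origin of a listed thing).
Readings, each from a call of its own:
- bot.read_clock(): time.
- bot.read_joint_pos(): joint angles.
- bot.read_qd(): joint speeds.
- bot.read_tau(): joint torques, N m.
- bot.read_tcp_pos(): TCP position.
- bot.read_tool_rot(): TCP orientation.
- bot.read_contact_force(): force on the tool from outside, world axes, zero at the start.
- bot.read_wrist_torque(): the same for the moment, N m.
- bot.read_grip_width(): opening from 0.0 (shut) to 1.0 (fully open).
- bot.read_gripper_force(): force on a finger pad.
Only numpy, scipy, OpenCV 4.12 (cv2) and the standard library are available. Lean on these libraries where they do the work, as an engineer would, in place of code of your own. Each camera call takes 0.05 s, during which the arm holds its last target. There are 200 camera calls.

## Working session

There is one attempt and no reset: what is moved stays moved. The work goes in short steps, each a Python script; the robot and the scene stay as the last script left them, time stands still between calls to the robot, and variables do not carry over. Pictures are saved under pics/ and viewed, at most 10 in all, crops included, and the job is handed in when it is done.

```bash
mkdir -p pics; ls; cat > h.py <<'E'
import numpy as np, cv2
from plant import bot
from scipy.spatial.transform import Rotation as R
def mat(rot):
    r=np.array(rot,float)
    if r.shape==(3,3): return r
    return R.from_quat([r[1],r[2],r[3],r[0]]).as_matrix()
def world(c,p): return mat(c["rotation"])@np.array(p)+np.array(c["eye"])
def pix(c,w):
    p=mat(c["rotation"]).T@(np.array(w)-np.array(c["eye"])); return (c["cx"]+c["fx"]*p[0]/-p[2], c["cy"]-c["fy"]*p[1]/-p[2])
def cloud(c):
    v,u=np.mgrid[0:384,0:512]; z=c["z_map"]
    p=np.stack([(u-c["cx"])/c["fx"]*z,-(v-c["cy"])/c["fy"]*z,-z],-1)
    return p@mat(c["rotation"]).T+np.array(c["eye"])
E
python3 - <<'E'
from h import *
for n in ("scene","side"):
    c=bot.capture(n)
    np.save(f"{n}.npy",c,allow_pickle=True)
    cv2.imwrite(f"pics/{n}.png",c["frame"][:,:,::-1])
    print(n,[k for k in c],c["eye"],c["rotation"],c["fx"],c.get("distortion"))
    for q in ["block","clamp","stop_jaw","jaw","lever","deburr","wax_jar","cup"]:
        for d in bot.find_in(q,c)[:3]: w=world(c,d["position"]);print(" F",q,round(d["confidence"],2),w.round(3),np.round(pix(c,w)))
    for q in ["block","clamp","seat","stop_jaw","handle_grip","lever_pivot"]:
        for d in bot.landmark_of(q,c)[:3]: w=world(c,d["position"]);print(" L",q,round(d["confidence"],2),w.round(3),np.round(pix(c,w)))
print(bot.read_clock(), bot.read_tool_rot(), bot.pinch_z)
E
```

```text
pics
scene ['frame', 'z_map', 'fx', 'fy', 'cx', 'cy', 'eye', 'rotation', 'shot'] [-0.35853608 -0.54843027  0.55727578] [ 0.73702283  0.48125281 -0.263472   -0.39468416] 361.0917020558819 None
 F block 0.95 [ 0.519 -0.364  0.034] [372. 249.]
 F block 0.61 [ 0.383 -0.045  0.047] [246. 233.]
 F clamp 0.59 [0.561 0.052 0.021] [252. 210.]
 F clamp 0.21 [0.544 0.383 0.025] [177. 189.]
 F stop_jaw 0.65 [ 0.549 -0.112  0.033] [294. 221.]
 F jaw 0.47 [0.582 0.076 0.036] [250. 202.]
 F lever 0.48 [0.549 0.156 0.064] [225. 192.]
 F deburr 0.41 [ 0.444 -0.174  0.01 ] [296. 248.]
 F deburr 0.31 [0.549 0.164 0.07 ] [223. 190.]
 F deburr 0.19 [ 0.657 -0.286  0.035] [360. 221.]
 F cup 0.7 [0.544 0.377 0.023] [178. 190.]
 L block 0.89 [ 0.534 -0.356 -0.006] [369. 259.]
 L block 0.89 [ 0.405 -0.023 -0.002] [244. 242.]
 L clamp 0.9 [ 0.574 -0.002 -0.001] [268. 218.]
 L seat 0.66 [ 0.568 -0.04   0.01 ] [277. 219.]
 L handle_grip 0.82 [0.517 0.174 0.092] [215. 187.]
 L handle_grip 0.27 [0.552 0.389 0.001] [178. 194.]
 L lever_pivot 0.63 [0.642 0.144 0.092] [243. 178.]
side ['frame', 'z_map', 'fx', 'fy', 
[... 296 characters left out ...]
op_jaw 0.74 [ 0.553 -0.097  0.046] [283. 166.]
 F jaw 0.81 [0.592 0.1   0.042] [236. 205.]
 F lever 0.61 [0.578 0.081 0.015] [244. 207.]
 F lever 0.57 [0.576 0.163 0.072] [227. 218.]
 F wax_jar 0.59 [ 0.665 -0.267  0.047] [283. 116.]
 F cup 0.66 [0.562 0.384 0.002] [186. 288.]
 L block 0.98 [ 0.539 -0.361  0.005] [328. 123.]
 L block 0.72 [ 0.402 -0.022 -0.   ] [309. 214.]
 L clamp 0.7 [ 0.573  0.    -0.001] [260. 192.]
 L seat 0.96 [ 0.569 -0.039  0.011] [268. 182.]
 L stop_jaw 0.3 [ 0.44  -0.173  0.   ] [324. 174.]
 L handle_grip 0.59 [0.521 0.169 0.096] [240. 226.]
 L lever_pivot 0.72 [0.641 0.145 0.094] [213. 199.]
1.5 [5.58473739e-06 1.36983850e-01 9.90573281e-01 2.23933597e-05] -0.0188
```

```bash
python3 - <<'E'
from h import *
a=cv2.imread("pics/scene.png");b=cv2.imread("pics/side.png")
cv2.imwrite("pics/v1.png",cv2.resize(a[150:350,120:440],(800,500),interpolation=cv2.INTER_CUBIC))
cv2.imwrite("pics/v2.png",cv2.resize(b[80:320,160:400],(600,600),interpolation=cv2.INTER_CUBIC))
E
```

```text
(no output)
```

View pics/v1.png

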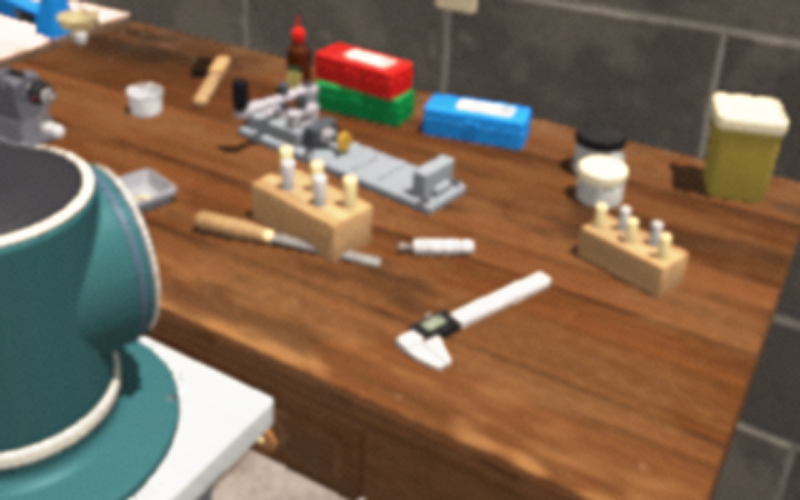

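View pics/v2.png

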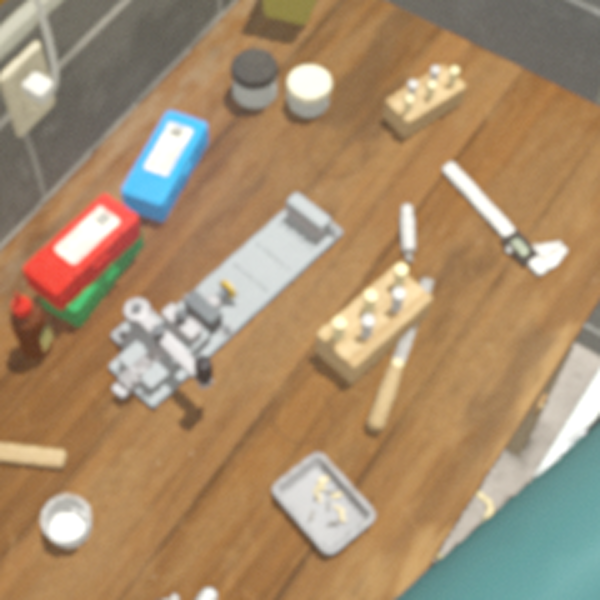

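Candidates for the block are the pegged blocks at scene px (372,249) / side (330,119), small and right of the clamp, and at scene (246,233) / side (310,210), larger and in front of the clamp. I choose the first. Next I look at it closely with the wrist camera, and at the clamp.

```bash
cat >> h.py <<'E'
def down(phi):  # tool y at angle phi in world
    a=(phi+np.pi/2)/2; q=np.array([0,np.cos(a),np.sin(a),0]); return q
def wcap():
    p=bot.read_tcp_pos(); r=mat(bot.read_tool_rot()); c=bot.capture("wrist")
    T=np.array(c["tool_from_camera"]); c["rotation"]=r@T[:3,:3]; c["eye"]=r@T[:3,3]+np.array(p); return c
def rect(c,xy,rad,z0,z1):
    P=cloud(c); m=(c["z_map"]>0)&(np.hypot(P[...,0]-xy[0],P[...,1]-xy[1])<rad)&(P[...,2]>z0)&(P[...,2]<z1)
    q=P[m]; (ce,s,an)=cv2.minAreaRect((q[:,:2]*1000).astype(np.float32)); 
    return len(q),np.round(ce,1),np.round(s,1),round(an,1),np.median(q[:,2]).round(4)
E
python3 - <<'E'
from h import *
for n in("scene","side"):
    c=np.load(n+".npy",allow_pickle=True).item()
    print(rect(c,(.535,-.358),.08,.03,.045), rect(c,(.403,-.022),.09,.03,.06))
phi=np.deg2rad(-0)
# small block then clamp
for i,(x,y) in enumerate([(.535,-.358),(.575,.02)]):
    # choose branch of yaw near joint6 centre
    best=None
    for f in (np.arange(-180,180,10)):
        j=bot.inverse_kinematics([x-0.05,y,.38],down(np.deg2rad(f)))
        if j is not None and (best is None or abs(j[5])<abs(best[1][5])): best=(f,j)
    print(best[0],np.round(best[1],2))
    bot.movep([x-0.05,y,.38],down(np.deg2rad(best[0])))
    c=wcap(); np.save(f"w{i}.npy",c,allow_pickle=True); cv2.imwrite(f"pics/w{i}.png",c["frame"][:,:,::-1])
    if i==0:
        print(rect(c,(x,y),.08,.03,.045),rect(c,(x,y),.08,.02,.045))
        for d in bot.landmark_of("block",c)[:2]: print("L block",d["confidence"],world(c,d["position"]).round(3))
    else:
        for q in ["clamp","seat","handle_grip","lever_pivot","jaw"]:
            for d in bot.landmark_of(q,c)[:2]: w=world(c,d["position"]);print("L",q,round(d["confidence"],2),w.round(4),np.round(pix(c,w)))
print(bot.read_clock(),c["eye"])
E
```

```text
(378, array([ 535.1, -361.4]), array([105.9,  50.9]), 72.7, np.float64(0.037)) (687, array([403. , -23.8]), array([140.6,  66.3]), 79.8, np.float64(0.0488))
(287, array([ 535.3, -358.2]), array([112.8,  54.1]), 73.6, np.float64(0.0374)) (774, array([403.8, -20.5]), array([140.2,  65.8]), 78.6, np.float64(0.049))
-40 [-0.68 -0.04  1.34 -0.    1.84  0.02]
(1515, array([ 536.9, -363.2]), array([105.,  48.]), 71.8, np.float64(0.0378)) (1519, array([ 536.9, -363.2]), array([105.,  48.]), 71.8, np.float64(0.0378))
L block 0.9 [ 0.538 -0.361 -0.003]
L block 0.55 [ 0.404 -0.021 -0.004]
0 [-0.01 -0.21  1.49 -0.    1.85 -0.01]
L clamp 0.82 [ 0.5695  0.0007 -0.0019] [272. 158.]
L clamp 0.16 [0.5163 0.1687 0.0911] [242.  52.]
L seat 0.56 [ 0.5711 -0.0445  0.0094] [273. 183.]
L handle_grip 0.65 [0.5205 0.1694 0.0893] [245.  51.]
L lever_pivot 0.7 [0.6397 0.1435 0.0925] [328.  71.]
7.0167 [0.52551833 0.09590571 0.54585014]
```

```bash
python3 - <<'E'
from h import *
a=cv2.imread("pics/w0.png");b=cv2.imread("pics/w1.png")
c=np.load("w0.npy",allow_pickle=True).item(); u,v=map(int,pix(c,(.537,-.362,.03))); print(u,v)
print(np.sort([rect(c,(.537,-.362),.08,.03,.045)[2]]))
a=a[max(0,v-100):v+100,max(0,u-100):u+100]
cv2.imwrite("pics/v3.png",np.hstack([cv2.resize(a,(360,360)),cv2.resize(b,(440,360))]))
# clamp measurement in the wrist view
c=np.load("w1.npy",allow_pickle=True).item();P=cloud(c)
print("jaw top",rect(c,(.558,-.095),.05,.042,.052))
m=(np.abs(P[...,2]-.012)<.004)&(np.hypot(P[...,0]-.571,P[...,1]+.02)<.07)
q=(P[m][:,:2]*1000).astype(np.float32); print("bed",len(q),cv2.minAreaRect(q))
print("handle",rect(c,(.52,.17),.03,.105,.118))
# fixed jaw front face direction
m=(P[...,2]>.040)&(P[...,2]<.052)&(np.hypot(P[...,0]-.558,P[...,1]+.1)<.05)
print(P[m].mean(0))
E
```

```text
272 133
[[ 48. 105.]]
jaw top (360, array([ 557.9, -105.5]), array([20.2, 61.5]), 81.2, np.float64(0.0473))
bed 2903 ((571.2242431640625, -20.437042236328125), (138.81500244140625, 79.94825744628906), 81.3578109741211)
handle (206, array([519.3, 168.7]), array([20.1, 19.9]), 47.3, np.float64(0.1112))
[ 0.55786627 -0.10461894  0.04685377]
```

View pics/v3.png

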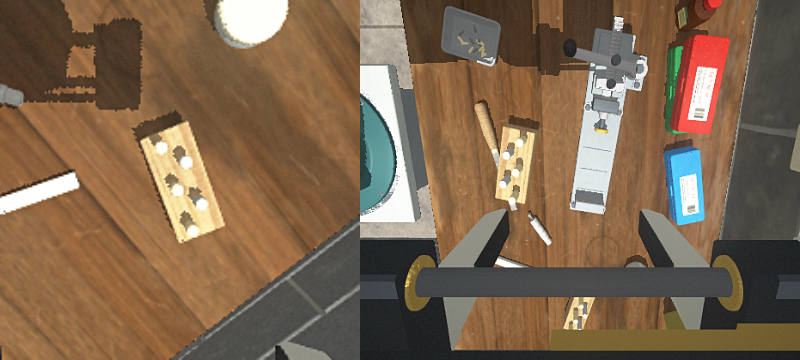

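The close crop confirms the choice: the wood measures 105×48 mm and is 38 mm high, at wrist px (272,133). The clamp is clear and lies at -8.7°. Next I pick and place the block.

```bash
python3 - <<'E'
from h import *
r=np.deg2rad
bx,by=.5369,-.3630; sx,sy=.5683,-.0392
qp=down(r(-18.2)); qs=down(r(-8.7))
print(np.round(bot.inverse_kinematics([bx,by,.12],qp),2),np.round(bot.inverse_kinematics([sx,sy,.12],qs),2))
bot.movep([bx,by,.12],qp)
print(bot.movel([bx,by,.008],feed=.12,contact_N=8), bot.read_tcp_pos())
bot.gripper_close(20); print("w",bot.read_grip_width(),bot.read_gripper_force())
p=bot.read_tcp_pos()
bot.movel([bx,by,.13],feed=.2)
print("w",bot.read_grip_width(),bot.read_gripper_force())
bot.movep([sx,sy,.13],qs)
bot.movel([sx,sy,.035],feed=.12)
print(bot.movel([sx,sy,.012+p[2]-.002],feed=.03,contact_N=3), bot.read_tcp_pos(),p[2])
bot.gripper_open()
bot.movel([sx,sy,.16],feed=.2)
bot.movep([sx-.05,sy+.04,.36],down(0))
c=wcap(); cv2.imwrite("pics/w2.png",c["frame"][:,:,::-1]); np.save("w2.npy",c,allow_pickle=True)
print("block",rect(c,(sx,sy),.075,.044,.056),"handle",rect(c,(.52,.17),.03,.105,.118))
print(bot.read_clock())
u,v=map(int,pix(c,(.57,.02,.03)));print(u,v)
cv2.imwrite("pics/v4.png",cv2.resize(c["frame"][max(0,v-110):v+110,max(0,u-130):u+130,::-1],(650,550)))
E
```

```text
[-0.63  0.1   1.62 -0.    1.42 -0.32] [-0.11 -0.07  1.79 -0.    1.42  0.04]
False [ 0.53731736 -0.36327194  0.00892236]
w 0.5122999829815038 20.000024735927582
w 0.5173898556934999 19.999752938747406
True [ 0.56818582 -0.03918045  0.01950877] 0.007965101649333416
block (1810, array([566.4, -50.3]), array([126.9,  60.4]), 81.3, np.float64(0.0495)) handle (237, array([519. , 168.6]), array([20.4, 19. ]), 0.4, np.float64(0.1111))
16.6417
279 141
```

View pics/v4.png

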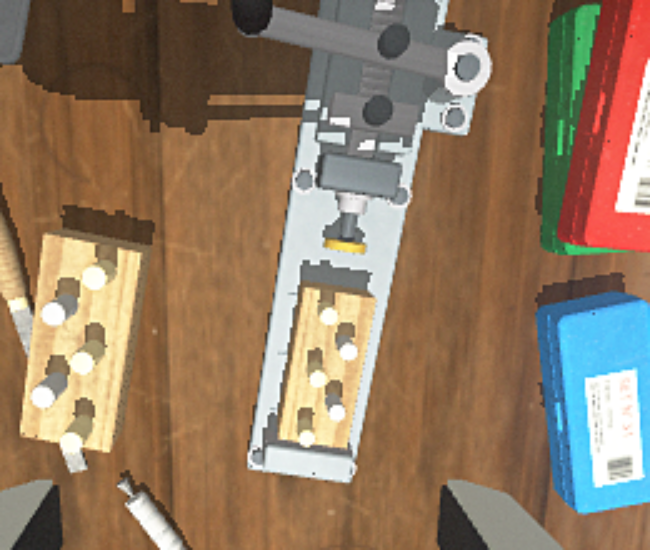

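The block sits square on the seat with gaps at both ends: the wood's near corner is about px (300,285) and the far end meets the fixed jaw at about (315,445). The handle is at px (252,10). Next I grip the handle and find the rest stop.

```bash
cat >> h.py <<'E'
TH=np.deg2rad(-8.7); RM=np.array([[np.cos(TH),-np.sin(TH)],[np.sin(TH),np.cos(TH)]])
def off(q): return RM@(-.125*np.array([np.cos(q-.12),np.sin(q-.12)]))
def tan(q): return RM@np.array([np.sin(q-.12),-np.cos(q-.12)])
ZH=.093+bot.pinch_z+.003
def push(q,b): return -float((np.array(bot.read_contact_force())[:2]-b)@tan(q))
E
python3 - <<'E'
from h import *
h=np.array([.519,.1687]); qe=.076
best=min((( abs(j[5]),f) for f in (81.3,-98.7) if (j:=bot.inverse_kinematics([*h,.2],down(np.deg2rad(f)))) is not None))
print(best); Q=down(np.deg2rad(best[1]))
bot.movep([*h,.2],Q)
print(bot.movel([*h,ZH],feed=.12,contact_N=6),bot.read_tcp_pos())
b=np.array(bot.read_contact_force())[:2]; print("bias",b)
bot.gripper_close(40); print("w",bot.read_grip_width(),bot.read_gripper_force(), bot.read_contact_force())
piv=h-off(qe)
print(piv)
t=piv+off(-.07)
hit=bot.movel([*t,ZH],feed=.03,contact_N=7)
p=np.array(bot.read_tcp_pos()); print(hit,p,push(0,b),"est q",qe-float((p[:2]-h)@-tan(.04))/.125, bot.read_clock())
np.save("st.npy",np.array([*p[:2],*b,*piv,*Q]))
E
```

```text
(np.float64(1.1514206816182302), 81.3)
False [0.51939231 0.16878061 0.07800691]
bias [ 0.75788862 -0.55993891]
w 0.2283764638514603 39.99982965993695 [ 0.03877368  0.54551815 -1.17946599]
[0.64161048 0.14437573]
True [0.52080176 0.17605006 0.07707099] -6.081219436764736 est q 0.01546080093759506 20.35
```

```bash
cat >> h.py <<'E'
def gq(piv):
    p=np.array(bot.read_tcp_pos())[:2]; l=RM.T@(p-piv); return float(np.arctan2(-l[1],-l[0])+.12)
def go(piv,b,qs,feed,contact=None):
    out=[]
    for q in qs:
        hit=bot.movel([*(piv+off(q)),ZH],feed=feed,contact_N=contact)
        out.append((round(gq(piv),3),round(push(q,b),1)))
        if hit: out.append("HIT"); break
    return out
E
python3 - <<'E'
from h import *
s=np.load("st.npy"); h0=s[:2]; b=s[2:4]; piv=h0-off(0); print(piv,s[4:6])
print(go(piv,b,[.03,.06,.10,.14,.18,.20],.04))
print(go(piv,b,[.215,.23,.245,.26,.275],.04,6))
print(go(piv,b,[.12,.03],.06)); print(go(piv,b,[0.0,-.015,-.03],.03,5)); print(bot.read_clock())
np.save("st2.npy",np.array([*b,*piv]))
E
```

```text
[0.64121144 0.14248658] [0.64161048 0.14437573]
[(0.03, -0.7), (0.06, 1.5), (0.101, 1.8), (0.141, 2.1), (0.181, 1.6), (0.201, 2.8)]
[(0.216, 4.0), (0.231, 2.9), (0.243, 8.4), (0.246, 20.8), (0.249, 34.2)]
[(0.118, 4.8), (0.028, 0.7)]
[(0.001, -1.9), (-0.003, -16.3), (-0.005, -29.7)]
24.7583
```

The stops are at 0.00 and 0.24, so the calibration holds. Now I pump with automatic stopping.

```bash
cat > pump.py <<'E'
from h import *
import sys
s=np.load("st2.npy"); b=s[:2]; piv=s[2:4]
prev=None
for k in range(int(sys.argv[1])):
    o=go(piv,b,[.05,.10,.15,.18,.205,.222],.05)
    pk=max(f for _,f in o); qm=o[-1][0]
    if qm<.215: o+=go(piv,b,[.235],.03)
    r=go(piv,b,[.11,.03],.08)+go(piv,b,[.001],.04)
    print(k,o,"peak",pk,"| back",r,round(bot.read_clock(),1),flush=True)
    if pk>5.5: break
E
python3 pump.py 5
```

```text
0 [(0.05, -1.1), (0.101, -0.4), (0.151, 1.9), (0.181, 2.1), (0.206, 2.8), (0.223, 3.2)] peak 3.2 | back [(0.107, 1.0), (0.028, 1.6), (0.001, -1.7)] 27.3
1 [(0.054, -1.6), (0.102, 1.6), (0.151, 1.9), (0.181, 2.8), (0.206, 2.7), (0.223, 2.5)] peak 2.8 | back [(0.107, 0.9), (0.028, -0.4), (0.001, -0.4)] 29.7
2 [(0.054, -0.8), (0.102, 1.3), (0.151, 2.1), (0.181, 1.8), (0.205, 3.2), (0.222, 3.1)] peak 3.2 | back [(0.107, 0.5), (0.028, 1.1), (0.001, -1.6)] 32.1
3 [(0.054, -1.4), (0.102, 1.0), (0.151, 3.0), (0.18, 3.1), (0.204, 4.6), (0.221, 5.0)] peak 5.0 | back [(0.106, 0.1), (0.028, 1.3), (0.001, -0.6)] 34.5
4 [(0.052, 0.9), (0.1, 3.9), (0.148, 5.3), (0.177, 4.5), (0.2, 8.1), (0.216, 10.2)] peak 10.2 | back [(0.107, 0.7), (0.028, 1.0), (0.001, -0.0)] 37.0
```

Peaks ran about 3, 3, 3, 5.0 and 10.2 N. That is two stiff strokes with the last inside 9–15 N, so I stop here, let go and check.

```bash
python3 - <<'E'
from h import *
bot.gripper_open(); p=np.array(bot.read_tcp_pos())
bot.movel([p[0],p[1],.2],feed=.15)
bot.movep([.52,0,.36],down(0))
c=wcap(); u,v=map(int,pix(c,(.57,.02,.03)))
h=rect(c,(.52,.175),.03,.105,.118); s=np.load("st2.npy"); l=RM.T@(h[1]/1000-s[2:4]); print(h,"q",.12+np.arctan2(-l[1],-l[0]),bot.read_clock())
cv2.imwrite("pics/v5.png",cv2.resize(c["frame"][max(0,v-110):v+110,max(0,u-130):u+130,::-1],(650,550)))
E
```

```text
(243, array([520.4, 174.7]), array([20.3, 19.7]), 0.8, np.float64(0.1113)) q 0.011264183352332646 40.2083
```

View pics/v5.png

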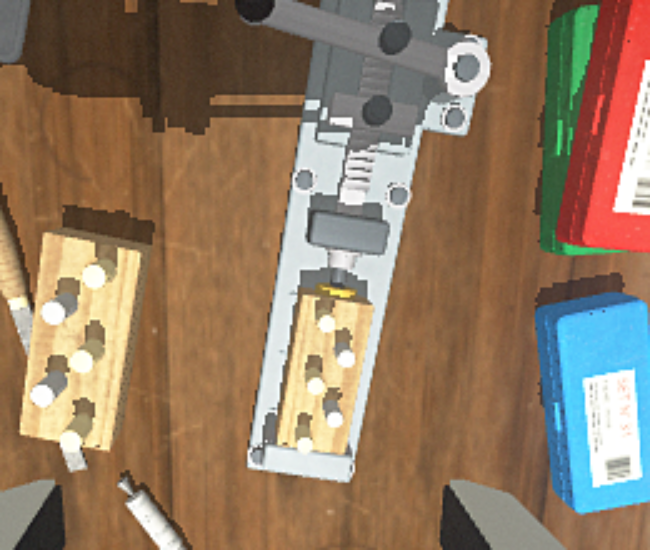

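The pad at px (338,291) presses the block, and the block is home against the fixed jaw at px (310,450). The lever is at rest and the bystanders in view have not moved.

```bash
python3 -c "
from plant import bot
print(bot.finish_job())"
```

```text
the job is handed in; nothing more can be done
None
```

The block is gripped square against the fixed jaw after two stiff strokes (peaks about 5 N, then 10 N), the lever is back at rest, and the job was handed in at about 40 s of the 72 s allowed; on the first, free stroke I pressed the lever onto its stops with about 34 N (forward) and 30 N (rest).

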